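# Sweep the bottle caps into the tray

### The job

Clear the used bottle caps off the bench: with the closed fingertips, gently sweep all three blue caps along the surface into the white tray through its open side, until each is fully inside. Do not pinch or lift any cap, and leave the brown vial that stands among them, the two markers and the tape where they are.

Things in the scene. Friction and masses are not known exactly. Their poses are not given: they have to be found in the camera images.
- cap1: one blue ribbed bottle screw cap: a solid disc 34 mm in diameter and 20 mm tall, about 20 g (14 to 28 g), loose on the bench, closed end up; origin at the centre of its underside, z up. The three blue caps are alike and keep at least 50 mm between centres at the start
- cap2: another blue ribbed bottle screw cap: a solid disc 34 mm in diameter and 20 mm tall, about 20 g (14 to 28 g), loose on the bench, closed end up; origin at the centre of its underside, z up. The three blue caps are alike and keep at least 50 mm between centres at the start
- cap3: the third blue ribbed bottle screw cap: a solid disc 34 mm in diameter and 20 mm tall, about 20 g (14 to 28 g), loose on the bench, closed end up; origin at the centre of its underside, z up. The three blue caps are alike and keep at least 50 mm between centres at the start
- tray: white tray, yellow floor, fixed: inside 240 mm along its x by 130 mm along its y; walls 35 mm high, 6 mm thick at -y and both x ends, no wall or lip on the +y side. Floor level with the bench (a 0.6 mm sheet, things slide on freely). Origin mid-floor: open edge at y = +65 mm, back wall's inner face at y = -65 mm; z up. The open side faces world +y, towards the caps, give or take 0.35 rad
- vial: small brown glass sample vial with a white lid, standing among the caps, 32 mm in diameter, 55 mm tall, 50 g, loose; at least 50 mm between its centre and any cap's centre; origin at the centre of its underside. It must stay where it stands
- red_marker: white marker pen with a red cap, lying, 137 mm long and 16 mm thick, along its x; origin under its middle. Leave alone
- green_marker: white marker pen with a green cap, lying, 137 mm long and 16 mm thick, along its x; origin under its middle. Leave alone
- tape: orange roll of tape lying flat, 60 mm in diameter, 20 mm high; origin at the centre of its underside. Leave alone

How it is judged (in metres and radians):
At the end, for the whole second after the job is handed in: All three blue caps rest on the tray's floor between its walls, none sticking out past the open edge by more than 5 mm; the vial stands within 15 mm and the markers and tape lie within 20 mm of where they began (x of cap1 in the frame of tray between -0.112 and 0.112 m and y of cap1 in the frame of tray between -0.07 and 0.053 m and height (world z) of each of cap1, cap2, cap3 below 0.025 m and linear speed of each of cap1, cap2, cap3 below 0.02 m/s and x of cap2 in the frame of tray between -0.112 and 0.112 m and y of cap2 in the frame of tray between -0.07 and 0.053 m and x of cap3 in the frame of tray between -0.112 and 0.112 m and y of cap3 in the frame of tray between -0.07 and 0.053 m and not (distance of vial from where it was at the start of the episode above 0.015 m) and not (angle between vial's own z axis and vertical above 0.3 rad) and not (distance of red_marker from where it was at the start of the episode above 0.02 m) and not (distance of green_marker from where it was at the start of the episode above 0.02 m) and not (distance of tape from where it was at the start of the episode above 0.02 m)); the robot touches nothing.
It fails at once if a cap was lifted (its origin more than 30 mm above the bench) (height (world z) of any of cap1, cap2, cap3 above 0.03 m).
It fails at once if a cap was pinched or pressed hard (more than 15 N from the fingers) (contact force between the fingers and cap1 above 15 N or contact force between the fingers and cap2 above 15 N or contact force between the fingers and cap3 above 15 N).
It fails at once if the vial was shifted by more than 15 mm or tipped (distance of vial from where it was at the start of the episode above 0.015 m or angle between vial's own z axis and vertical above 0.3 rad).
It fails at once if a marker or the tape was moved by more than 20 mm (distance of any of red_marker, green_marker, tape from where it was at the start of the episode above 0.02 m).
It also fails if it takes over 67 s, if anything falls off the work surface, if the arm or the gripper's body presses on something with over 40 N, if the wrist force passes 120 N, or if a joint passes its speed limit or range.

### The arm

A 6-joint arm with a two-finger parallel gripper is mounted at the origin on the work surface. World frame = base frame: x ahead of the robot, y to its left, z up, the work surface at z = 0. Lengths are in mm, angles in degrees, forces in N, time in s.
With the tool pointing down it reaches from about 275 to 875 mm from the base axis. Payload 12.5 kg.
Tool frame: the origin (TCP) lies midway between the tips of the shut fingers; the grasp point (between the pads) lies 19 mm behind it; z points along the fingers, y is the line along which they close (so a half turn about z gives the same grasp; the last joint's range is limited). The gripper opens to 85 mm and grips with 20 to 120 N. Pads are 22 mm wide; open, the fingers measure 114 mm over their backs; the gripper's body (76 mm by 85 mm) begins 54 mm behind the grasp point. The pads swing forward as they close: fully open they stand 13 mm farther back than shut.
Start: joints at [66.486, 20.094, 94.641, -0, 65.266, -4.847], TCP at [176.005, 521.063, 231.29] pointing down, gripper open.
Joint ranges: [-157.81, 157.81], [-45, 120.19], [0.68, 151.7], [-89.99, 269.99], [4.06, 180], [-164.3, 164.3]. Speed limits (degrees/s): [127.2, 127.2, 159.86, 180, 180, 180].

### API

Orientations are given as [roll, pitch, yaw] about the fixed x, y, z axes, in that order (R = Rz(yaw) Ry(pitch) Rx(roll)).
In Python, from station import arm gives the robot as it stands. The module is installed in compiled form; this text tells all that it offers.
- The arm moves only by the tool move_arm, never from a script. Its argument "series" is one flat list of numbers, 7 for each row, row after row: the finger opening in mm, from 0 to 85.4, then the shift along the tool's x, y, z in mm, then the turn, a rotation vector about the tool's x, y, z in degrees. A call has 1 to 8 rows; each row shifts and turns the commanded pose from where the row before left it, along the tool's axes as they then stand; what a row does not reach is not made up. A row lasts 1/10 s, in which the tool goes at most 50 mm and 8.59 degrees, less where a joint would pass 70% of its speed; a pose out of reach is approached as far as the arm can. A call is refused whole if a number of a shift passes 50 or a number of a turn 8.59, either way. A call with a gripper value outside its range is refused whole. The fingers move at their own pace and stop on an object; the grip force is fixed at half the most. Time passes only in rows, so rows that do not move let the fingers close. It gives the time, the measured TCP pose, the force, the opening and the grip force at its end, in the units of the state.
- arm.get_state(): the state, without advancing time (a new reading comes with each control period).
- arm.camera(name): name is "scene" or "top" or "wrist"; returns a dict with "img" (384x512x3 uint8, red, green, blue), "camera_matrix" (3x3 intrinsics, pixels), "eye" and "attitude" of the camera in the world. Camera axes: x right, y down, z forward; pixel columns grow to the right and rows downward; lengths in mm; the calibration is good to about 2 mm. A picture is of the moment at which its call begins. There is no depth.
- arm.sign_off(): hands the job in; it is judged then, once.
The state is a dict: "time_s": time; "q": joint angles; "dq": joint speeds; "joint_torque": joint torques, N m; "tcp_pos": TCP position; "orientation": TCP orientation; "contact_force": force on the tool from outside, world axes, zero at the start; "ft_torque": the same for the moment, N m; "opening": opening from 0.0 (shut) to 1.0 (fully open); "finger_force": force on a finger pad.
Only numpy, scipy, OpenCV 4.12 (cv2) and the standard library are available. Lean on these libraries where they do the work, as an engineer would, in place of code of your own. Each camera call takes 0.05 s, during which the arm holds its last target. There are 200 camera calls.

## Working session

There is one attempt and no reset: what is moved stays moved. The work goes in short steps, Python scripts to look and compute and a tool call to move; the robot and the scene stay as the last step left them, time stands still between calls to the robot, and variables do not carry over. Pictures are saved under pics/ and viewed, at most 10 in all, crops included, and the job is handed in when it is done.

Besides the shell and the picture viewer there is one more tool, called after "Request:" by a JSON object that holds its "method" and its "body". move_arm: Moves the arm, as the interface text tells. Its arguments: {"type":"object","properties":{"series":{"type":"array"}},"required":["series"]}

```bash
mkdir -p pics; cat > h.py <<'E'
import numpy as np, cv2
from station import arm
def ray(c,u,v,z):
    K=np.array(c["camera_matrix"]);e=np.array(c["eye"],float);A=np.array(c["attitude"],float)
    if A.shape!=(3,3):
        from scipy.spatial.transform import Rotation as R
        A=R.from_euler('xyz',A,degrees=True).as_matrix()
    d=A@np.linalg.inv(K)@np.array([u,v,1.]); return e+d*(z-e[2])/d[2]
def save(c,n): cv2.imwrite(f"pics/{n}.png",cv2.cvtColor(c["img"],cv2.COLOR_RGB2BGR))
def blobs(c,lo,hi,z,amin=60):
    h=cv2.cvtColor(c["img"],cv2.COLOR_RGB2HSV);m=cv2.inRange(h,lo,hi)
    n,_,s,ce=cv2.connectedComponentsWithStats(m)
    return [(s[i,4],ce[i].round(1),ray(c,*ce[i],z)[:2].round(1)) for i in range(1,n) if s[i,4]>amin]
E
python3 - <<'E'
from h import *
s=arm.get_state();print(s)
c=arm.camera("top");save(c,"top1");print(c["eye"],c["attitude"],c["camera_matrix"])
for b in blobs(c,(100,100,50),(130,255,255),20):print("blue",b)
for b in blobs(c,(20,80,80),(35,255,255),0):print("yel",b)
for b in blobs(c,(5,80,30),(19,255,255),20):print("or",b)
E
```

```text
{'time_s': 0.0, 'q': array([ 6.64867450e+01,  2.01249756e+01,  9.46788097e+01, -1.27980222e-03,
        6.52667994e+01, -4.84769553e+00]), 'dq': array([ 0.00315197,  0.04018261, -0.09025705, -0.07056028,  0.05065124,
       -0.06069858]), 'joint_torque': array([-3.53809912e-03, -5.06100833e+01, -2.91409045e+01, -2.88477740e-04,
        4.60385898e-03, -2.96926328e-05]), 'tcp_pos': array([175.86788528, 520.75191053, 230.7399947 ]), 'orientation': array([-1.79929570e+02, -4.80733752e-03,  1.61334974e+02]), 'contact_force': array([ 0.39747499,  0.34572544, -0.21696887]), 'ft_torque': array([ 0.04554228, -0.00806012, -0.00946518]), 'finger_force': 0.0, 'opening': 1.000271521911301}
[364.59942846  80.68970685 953.81227611] [-170.2904232    -0.62180221  -88.72828367] [[365.0105668    0.         254.2099372 ]
 [  0.         365.0105668  193.51838345]
 [  0.           0.           1.        ]]
blue (np.int32(119), array([241.4, 145.3]), array([653.5, 110.9]))
blue (np.int32(126), array([262.8, 191.8]), array([529.7,  51.8]))
blue (np.int32(133), array([209.5, 220.2]), array([452.6, 187. ]))
yel (np.int32(4239), array([377.5, 189.8]), array([ 546. , -254.3]))
or (np.int32(2981), array([93.2, 82.4]), array([820.9, 519.3]))
or (np.int32(294), array([164.5, 154.2]), array([624. , 313.1]))
```

View pics/top1.png

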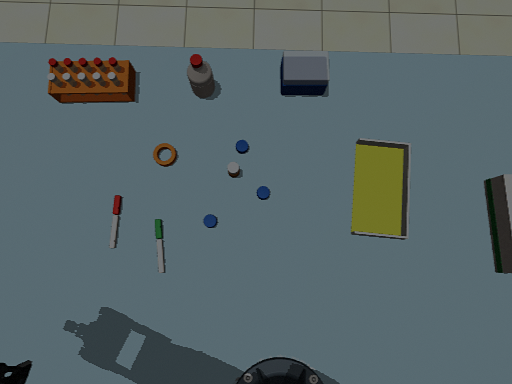

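The top view shows the caps at (241,145), (263,192) and (210,220), the vial between them at (233,170), and the tray on the right at columns 353–410. The tape and markers are to the left, clear of straight sweeps. Next I work out the tray frame, the vial and the push lines.

```bash
python3 - <<'E'
from h import *
c=arm.camera("top")
h=cv2.cvtColor(c["img"],cv2.COLOR_RGB2HSV);m=cv2.inRange(h,(20,80,80),(35,255,255))
k=max(cv2.findContours(m,0,2)[0],key=cv2.contourArea)
p=np.array([ray(c,*q[0],0)[:2] for q in k],np.float32)
r=cv2.minAreaRect(p);print("tray",r,cv2.boxPoints(r).round(1).tolist())
print("vial lid px")
for b in blobs(c,(0,0,150),(179,50,255),55,20):print(b)
print("blue z10/20",[ (b[2]) for b in blobs(c,(100,90,40),(130,255,255),18)])
from scipy.ndimage import label
E
```

```text
tray ((548.3616943359375, -254.5857696533203), (130.26480102539062, 238.00091552734375), 85.5269775390625) [[424.6000061035156, -310.20001220703125], [661.9000244140625, -328.79998779296875], [672.0999755859375, -198.89999389648438], [434.79998779296875, -180.39999389648438]]
vial lid px
blue z10/20 [array([831.9, -56.6]), array([654.2, 110.6]), array([529.9,  51.6]), array([452.6, 187. ])]
```

Request:
{"method": "move_arm", "body": {"series": [0,0,0,33,0,0,-7.1,0,0,0,33,0,0,-7.1,0,0,0,33,0,0,-7.1,0,-30,-38.6,0,0,0,0,0,-30,-38.6,0,0,0,0,0,-30,-38.6,0,0,0,0,0,-30,-38.6,0,0,0,0,0,-30,-38.6,0,0,0,0]}}

```text
time_s: 0.9
tcp_pos: [335.5, 333.5, 132.2]
orientation: [-180.0, -0.0, -177.3]
contact_force: [0.9, 0.6, 0.3]
opening: 0.003
finger_force: 0.0
```

Request:
{"method": "move_arm", "body": {"series": [0,-30,-38.6,0,0,0,0,0,-30,-38.6,0,0,0,0,0,-30,-38.6,0,0,0,0,0,-30,-38.6,0,0,0,0,0,-30,-38.6,0,0,0,0,0,-30,-38.6,0,0,0,0,0,0,0,0,0,0,0,0,0,0,0,0,0,0]}}

```text
time_s: 1.7
tcp_pos: [525.2, 111.3, 131.8]
orientation: [180.0, -0.1, -177.5]
contact_force: [-0.2, 0.6, 0.6]
opening: 0.0
finger_force: 0.0
```

```bash
python3 - <<'E'
from h import *
s=arm.get_state();print(s["tcp_pos"],s["orientation"],s["opening"],s["contact_force"])
c=arm.camera("wrist");save(c,"w1")
for b in blobs(c,(100,90,40),(130,255,255),18,200):print("blue",b)
c=arm.camera("scene");save(c,"s1")
for b in blobs(c,(100,90,40),(130,255,255),10,30):print("sblue",b)
E
```

```text
[525.15886366 111.27503976 131.82193626] [ 1.79997324e+02 -5.75764278e-02 -1.77484545e+02] 0.0003459520759821011 [-0.18386888  0.60649521  0.57284915]
blue (np.int32(1313), array([345.4, 109. ]), array([452.7, 184.9]))
blue (np.int32(1068), array([195.5, 185.4]), array([528.7,  52. ]))
sblue (np.int32(125), array([298.3, 171.2]), array([445.8, 188.3]))
sblue (np.int32(143), array([238.2, 192.5]), array([523.3,  51.1]))
sblue (np.int32(195), array([263.4, 239.3]), array([650.1, 110.9]))
sblue (np.int32(409), array([161.5, 342.6]), array([863.7, -47.3]))
```

View pics/w1.png

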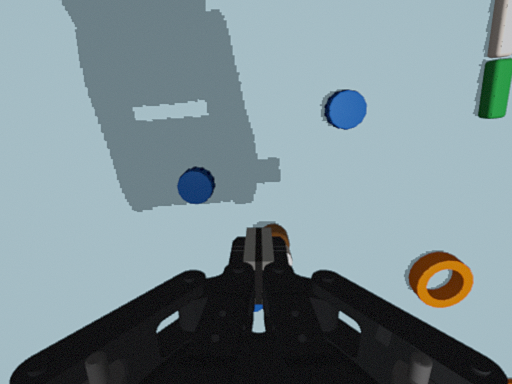

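The wrist view shows two caps at (195,185) and (345,109), and the vial just beyond the shut fingers at (275,240). The fingers line up with cap2's push line, so I descend and start the sweep slowly.

Request:
{"method": "move_arm", "body": {"series": [0,-1.5,0,45,0,0,0,0,0,0,45,0,0,0,0,0,0,34,0,0,0,0,0,0,0,0,0,0,0,0,-10,0,0,0,0,0,0,-6,0,0,0,0,0,0,-6,0,0,0,0,0,0,-6,0,0,0,0]}}

```text
time_s: 2.6
tcp_pos: [528.7, 83.6, 9.6]
orientation: [180.0, 0.1, -177.4]
contact_force: [-0.0, -0.3, 0.1]
opening: 0.002
finger_force: 0.0
```

Request:
{"method": "move_arm", "body": {"series": [0,0,-6,0,0,0,0,0,0,-6,0,0,0,0,0,0,-6,0,0,0,0,0,0,-8,0,0,0,0,0,0,-10,0,0,0,0,0,0,-12,0,0,0,0,0,0,-12,0,0,0,0,0,0,-12,0,0,0,0]}}

```text
time_s: 3.4
tcp_pos: [531.2, 11.1, 8.2]
orientation: [-180.0, -0.0, -177.4]
contact_force: [0.3, -0.3, -0.1]
opening: -0.0
finger_force: 0.0
```

```bash
cat > look.py <<'E'
from h import *
import sys
s=arm.get_state();print(s["time_s"],s["tcp_pos"].round(1),s["orientation"].round(1),s["contact_force"].round(1))
for n in ("top","wrist"):
    c=arm.camera(n)
    if len(sys.argv)>1: save(c,n+sys.argv[1])
    for b in blobs(c,(100,90,40),(130,255,255),18,40 if n=="top" else 300):print(n,b)
E
python3 look.py a
```

```text
3.4 [531.2  11.1   8.2] [-180.    -0.  -177.4] [ 0.3 -0.3 -0.1]
top (np.int32(150), array([296.4,  79.4]), array([846.2, -35. ]))
top (np.int32(128), array([241.6, 145.4]), array([654. , 110.4]))
top (np.int32(144), array([209.8, 220.4]), array([452.3, 186.4]))
wrist (np.int32(3265), array([201. , 244.9]), array([528.9, -20.5]))
```

View pics/wrista.png

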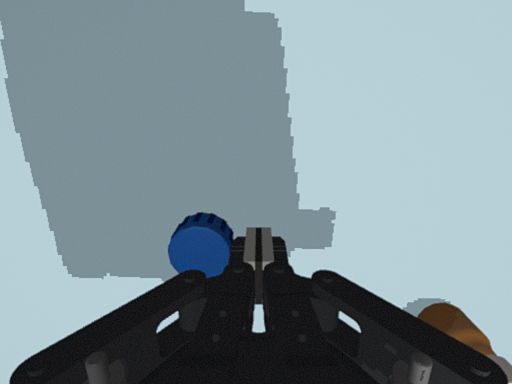

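The wrist view shows the cap riding squarely on the finger face at (201,248), about 31 mm ahead of the TCP, with the vial untouched at right. I continue.

Request:
{"method": "move_arm", "body": {"series": [0,0,-12,0,0,0,0,0,0,-15,0,0,0,0,0,0,-15,0,0,0,0,0,0,-15,0,0,0,0,0,0,-15,0,0,0,0,0,0,-15,0,0,0,0,0,0,-15,0,0,0,0,0,0,-15,0,0,0,0]}}

```text
time_s: 4.3
tcp_pos: [536.6, -105.9, 8.3]
orientation: [-180.0, -0.0, -177.4]
contact_force: [0.6, 0.6, -0.2]
opening: 0.001
finger_force: 0.0
```

```bash
python3 look.py
```

```text
4.3 [ 536.6 -105.9    8.3] [-180.    -0.  -177.4] [ 0.6  0.6 -0.2]
top (np.int32(151), array([296.3,  79.4]), array([846.3, -34.7]))
top (np.int32(130), array([241.6, 145.6]), array([653.4, 110.4]))
wrist (np.int32(3295), array([200.3, 244.9]), array([ 534.5, -138.4]))
```

Request:
{"method": "move_arm", "body": {"series": [0,0,-15,0,0,0,0,0,0,-15,0,0,0,0,0,0,-15,0,0,0,0,0,0,-15,0,0,0,0,0,0,-15,0,0,0,0,0,0,-15,0,0,0,0,0,0,-15,0,0,0,0,0,0,-12,0,0,0,0]}}

```text
time_s: 5.2
tcp_pos: [542.1, -223.0, 8.3]
orientation: [-180.0, 0.0, -177.4]
contact_force: [0.8, -0.3, -0.4]
opening: 0.003
finger_force: 0.1
```

Request:
{"method": "move_arm", "body": {"series": [0,0,-8,0,0,0,0,0,0,-4,0,0,0,0,0,0,0,0,0,0,0,0,0,10,0,0,0,0,0,0,20,0,0,0,0,0,0,0,-40,0,0,2,0,0,0,-42,0,0,3.3,0,0,0,-40,0,0,3.3]}}

```text
time_s: 6.0
tcp_pos: [540.9, -202.0, 131.7]
orientation: [180.0, -0.0, 174.0]
contact_force: [0.0, -0.7, -0.3]
opening: 0.001
finger_force: 0.0
```

```bash
python3 look.py
```

```text
6.0 [ 540.9 -202.   131.7] [180.  -0. 174.] [ 0.  -0.7 -0.3]
top (np.int32(139), array([297. ,  79.9]), array([844.9, -36.6]))
top (np.int32(127), array([241.6, 145.4]), array([654. , 110.5]))
top (np.int32(144), array([209.8, 220.4]), array([452.3, 186.4]))
wrist (np.int32(948), array([197.1, 187.1]), array([ 542.9, -263.6]))
```

Request:
{"method": "move_arm", "body": {"series": [0,-10,48.4,0,0,0,0,0,-10,48.4,0,0,0,0,0,-10,48.4,0,0,0,0,0,-10,48.4,0,0,0,0,0,-10,48.4,0,0,0,0,0,-10,48.4,0,0,0,0,0,-10,48.4,0,0,0,0,0,-10,48.4,0,0,0,0]}}

```text
time_s: 6.9
tcp_pos: [660.4, 176.4, 129.6]
orientation: [-180.0, -0.1, 174.1]
contact_force: [1.2, -1.5, -0.2]
opening: 0.004
finger_force: 0.0
```

Request:
{"method": "move_arm", "body": {"series": [0,0,0,0,0,0,0,0,0,0,10,0,0,0]}}

```text
time_s: 7.1
tcp_pos: [660.7, 175.2, 120.1]
orientation: [180.0, 0.1, 174.2]
contact_force: [-0.1, -0.5, 0.1]
opening: -0.002
finger_force: 0.0
```

```bash
python3 look.py b
```

```text
7.1 [660.7 175.2 120.1] [1.800e+02 1.000e-01 1.742e+02] [-0.1 -0.5  0.1]
top (np.int32(150), array([296.4,  79.4]), array([846.2, -35. ]))
top (np.int32(129), array([383.1, 189.7]), array([ 543.1, -262.7]))
wrist (np.int32(1194), array([188.8, 189.4]), array([653.3, 111.2]))
wrist (np.int32(1221), array([ 26.9, 351.8]), array([820.5, -99.2]))
```

View pics/wristb.png

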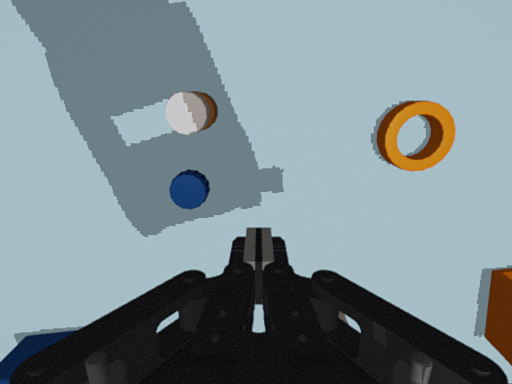

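The wrist view shows cap1 at (189,189) on the push line and the vial at (188,112), well clear to the side. I descend and push.

Request:
{"method": "move_arm", "body": {"series": [0,0,0,40,0,0,0,0,0,0,40,0,0,0,0,0,0,32,0,0,0,0,0,0,0,0,0,0,0,0,-12,0,0,0,0,0,0,-6,0,0,0,0,0,0,-6,0,0,0,0,0,0,-6,0,0,0,0]}}

```text
time_s: 8.0
tcp_pos: [658.5, 142.7, 9.8]
orientation: [180.0, 0.1, 174.0]
contact_force: [0.5, 0.2, -0.8]
opening: -0.002
finger_force: 0.0
```

Request:
{"method": "move_arm", "body": {"series": [0,0,-6,0,0,0,0,0,0,-6,0,0,0,0,0,0,-8,0,0,0,0,0,0,-10,0,0,0,0,0,0,-12,0,0,0,0,0,0,-15,0,0,0,0,0,0,-15,0,0,0,0,0,0,-15,0,0,0,0]}}

```text
time_s: 8.8
tcp_pos: [648.6, 55.3, 8.2]
orientation: [-180.0, -0.0, 174.0]
contact_force: [-0.1, 0.0, -0.7]
opening: -0.001
finger_force: 0.0
```

```bash
python3 look.py
```

```text
8.8 [648.6  55.3   8.2] [-180.   -0.  174.] [-0.1  0.  -0.7]
top (np.int32(293), array([303. ,  84.1]), array([832.9, -53.2]))
top (np.int32(132), array([382.9, 189.7]), array([ 543. , -262.3]))
wrist (np.int32(3321), array([200.6, 244.7]), array([641.2,  23.5]))
```

Request:
{"method": "move_arm", "body": {"series": [0,0,-15,0,0,0,0,0,0,-15,0,0,0,0,0,0,-15,0,0,0,0,0,0,-15,0,0,0,0,0,0,-15,0,0,0,0,0,0,-15,0,0,0,0,0,0,-15,0,0,0,0,0,0,-15,0,0,0,0]}}

```text
time_s: 9.7
tcp_pos: [636.2, -63.8, 8.3]
orientation: [-180.0, 0.0, 174.0]
contact_force: [-0.3, 0.8, 0.4]
opening: 0.001
finger_force: 0.1
```

Request:
{"method": "move_arm", "body": {"series": [0,0,-15,0,0,0,0,0,0,-15,0,0,0,0,0,0,-15,0,0,0,0,0,0,-15,0,0,0,0,0,0,-15,0,0,0,0,0,0,-15,0,0,0,0,0,0,-15,0,0,0,0,0,0,-15,0,0,0,0]}}

```text
time_s: 10.5
tcp_pos: [623.7, -183.0, 8.3]
orientation: [180.0, -0.0, 174.0]
contact_force: [0.1, -0.7, 0.2]
opening: -0.001
finger_force: 0.1
```

```bash
python3 look.py
```

```text
10.5 [ 623.7 -183.     8.3] [180.  -0. 174.] [ 0.1 -0.7  0.2]
top (np.int32(151), array([296.3,  79.4]), array([846.3, -34.7]))
top (np.int32(144), array([209.8, 220.4]), array([452.3, 186.4]))
wrist (np.int32(5293), array([ 72.4, 114. ]), array([ 544. , -262.3]))
wrist (np.int32(3245), array([200.7, 244.5]), array([ 616.3, -214.9]))
```

Request:
{"method": "move_arm", "body": {"series": [0,0,-15,0,0,0,0,0,0,-14,0,0,0,0,0,0,-10,0,0,0,0,0,0,-7,0,0,0,0,0,0,-4,0,0,0,0,0,0,0,0,0,0,0,0,0,10,0,0,0,0,0,0,20,0,0,0,0]}}

```text
time_s: 11.4
tcp_pos: [621.8, -201.1, 8.3]
orientation: [-180.0, 0.0, 174.0]
contact_force: [0.4, -0.6, -1.1]
opening: -0.002
finger_force: 0.0
```

Request:
{"method": "move_arm", "body": {"series": [0,0,0,-40,0,0,-3.3,0,0,0,-42,0,0,-3.5,0,0,0,-40,0,0,-3.5,0,0,0,0,0,0,0]}}

```text
time_s: 11.8
tcp_pos: [624.6, -200.5, 136.3]
orientation: [-179.8, 0.5, -175.5]
contact_force: [0.7, 0.1, -0.5]
opening: -0.0
finger_force: 0.0
```

```bash
python3 look.py
```

```text
11.8 [ 624.6 -200.5  136.3] [-179.8    0.5 -175.5] [ 0.7  0.1 -0.5]
top (np.int32(147), array([296.1,  79.3]), array([846.5, -34.2]))
top (np.int32(144), array([209.8, 220.4]), array([452.3, 186.4]))
wrist (np.int32(1270), array([191.6,  90.7]), array([ 544.3, -264.1]))
wrist (np.int32(1035), array([193.4, 168.9]), array([ 613.8, -262. ]))
```

Request:
{"method": "move_arm", "body": {"series": [0,14,45.4,0,0,0,0,0,14,45.4,0,0,0,0,0,14,45.4,0,0,0,0,0,14,45.4,0,0,0,0,0,14,45.4,0,0,0,0,0,14,45.4,0,0,0,0,0,14,45.4,0,0,0,0,0,14,45.4,0,0,0,0]}}

```text
time_s: 12.7
tcp_pos: [480.4, 154.1, 128.9]
orientation: [-180.0, -0.1, -175.7]
contact_force: [0.6, 1.2, 0.4]
opening: -0.0
finger_force: 0.0
```

Request:
{"method": "move_arm", "body": {"series": [0,14,45.4,0,0,0,0,0,14,45.4,0,0,0,0,0,0,0,0,0,0,0,0,0,0,10,0,0,0]}}

```text
time_s: 13.1
tcp_pos: [447.0, 241.5, 119.6]
orientation: [-180.0, -0.0, -175.5]
contact_force: [-0.0, -0.6, -0.7]
opening: -0.001
finger_force: 0.0
```

```bash
python3 look.py c
```

```text
13.1 [447.  241.5 119.6] [-180.    -0.  -175.5] [-0.  -0.6 -0.7]
top (np.int32(126), array([299.5,  80.9]), array([842. , -43.3]))
top (np.int32(121), array([381.4, 163.4]), array([ 613.9, -261. ]))
top (np.int32(126), array([383.1, 189.6]), array([ 543.3, -262.9]))
top (np.int32(142), array([209.6, 220.3]), array([452.5, 187.1]))
wrist (np.int32(1180), array([199.2, 189.6]), array([451.1, 187.2]))
```

View pics/wristc.png

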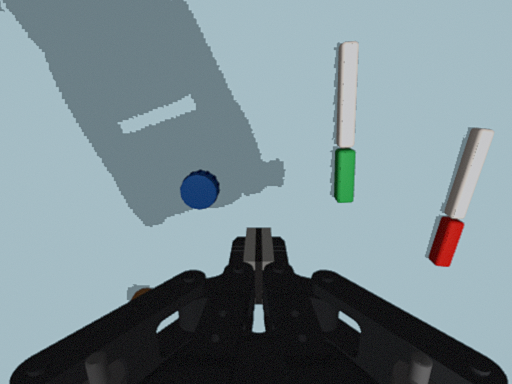

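The wrist view shows cap3 at (199,190) on the line, with the green marker at (345,120–200) clear behind. I descend and push.

Request:
{"method": "move_arm", "body": {"series": [0,0,0,40,0,0,0,0,0,0,40,0,0,0,0,0,0,31,0,0,0,0,0,0,0,0,0,0,0,0,-6,0,0,0,0,0,0,-6,0,0,0,0,0,0,-6,0,0,0,0,0,0,-6,0,0,0,0]}}

```text
time_s: 14.0
tcp_pos: [450.4, 216.0, 10.4]
orientation: [180.0, 0.1, -175.7]
contact_force: [0.3, 0.3, -0.6]
opening: 0.0
finger_force: 0.0
```

Request:
{"method": "move_arm", "body": {"series": [0,0,-6,0,0,0,0,0,0,-6,0,0,0,0,0,0,-8,0,0,0,0,0,0,-10,0,0,0,0,0,0,-12,0,0,0,0,0,0,-15,0,0,0,0,0,0,-15,0,0,0,0,0,0,-15,0,0,0,0]}}

```text
time_s: 14.8
tcp_pos: [456.3, 128.5, 9.3]
orientation: [180.0, 0.0, -175.7]
contact_force: [0.4, 1.4, 2.8]
opening: -0.001
finger_force: 1.5
```

```bash
python3 look.py
```

```text
14.8 [456.3 128.5   9.3] [ 180.     0.  -175.7] [0.4 1.4 2.8]
top (np.int32(124), array([299. ,  80.8]), array([842.3, -42.2]))
top (np.int32(121), array([381.4, 163.4]), array([ 613.9, -261. ]))
top (np.int32(126), array([383.1, 189.6]), array([ 543.3, -262.9]))
wrist (np.int32(3268), array([200.6, 244.8]), array([455.1,  96.3]))
```

Request:
{"method": "move_arm", "body": {"series": [0,0,-15,0,0,0,0,0,0,-15,0,0,0,0,0,0,-15,0,0,0,0,0,0,-15,0,0,0,0,0,0,-15,0,0,0,0,0,0,-15,0,0,0,0,0,0,-15,0,0,0,0,0,0,-15,0,0,0,0]}}

```text
time_s: 15.7
tcp_pos: [465.1, 9.7, 9.1]
orientation: [180.0, -0.0, -175.7]
contact_force: [-0.2, 1.0, 0.6]
opening: 0.0
finger_force: 0.2
```

Request:
{"method": "move_arm", "body": {"series": [0,0,-15,0,0,0,0,0,0,-15,0,0,0,0,0,0,-15,0,0,0,0,0,0,-15,0,0,0,0,0,0,-15,0,0,0,0,0,0,-15,0,0,0,0,0,0,-15,0,0,0,0,0,0,-15,0,0,0,0]}}

```text
time_s: 16.5
tcp_pos: [474.4, -110.5, 9.2]
orientation: [180.0, -0.0, -175.7]
contact_force: [-0.4, -0.6, 0.1]
opening: -0.001
finger_force: 0.1
```

```bash
python3 look.py
```

```text
16.5 [ 474.4 -110.5    9.2] [ 180.    -0.  -175.7] [-0.4 -0.6  0.1]
top (np.int32(145), array([296.3,  79.5]), array([846. , -34.7]))
top (np.int32(123), array([381.3, 163.5]), array([ 613.8, -260.8]))
wrist (np.int32(3302), array([201. , 244.2]), array([ 473.5, -142.8]))
wrist (np.int32(2038), array([ 17.1, 324.7]), array([ 535. , -250.3]))
```

Request:
{"method": "move_arm", "body": {"series": [0,0,-15,0,0,0,0,0,0,-15,0,0,0,0,0,0,-15,0,0,0,0,0,0,-15,0,0,0,0,0,0,-15,0,0,0,0,0,0,-15,0,0,0,0,0,0,-14,0,0,0,0,0,0,-11,0,0,0,0]}}

```text
time_s: 17.4
tcp_pos: [483.2, -225.6, 9.3]
orientation: [-180.0, 0.0, -175.7]
contact_force: [-0.4, -0.3, 0.9]
opening: 0.001
finger_force: 0.1
```

Request:
{"method": "move_arm", "body": {"series": [0,0,-7,0,0,0,0,0,0,0,0,0,0,0,0,0,10,0,0,0,0,0,0,20,0,0,0,0,0,0,0,-45,0,0,0,0,0,0,-45,0,0,0,0,0,40,-20,0,0,0,0,0,40,-20,0,0,0]}}

```text
time_s: 18.2
tcp_pos: [475.0, -119.9, 140.6]
orientation: [-180.0, 0.1, -175.7]
contact_force: [0.9, 0.4, 0.2]
opening: -0.001
finger_force: 0.0
```

Request:
{"method": "move_arm", "body": {"series": [0,0,45,0,0,0,0,0,0,45,0,0,0,0,0,0,45,0,0,0,0,0,0,0,0,0,0,0,0,0,0,0,0,0,0]}}

```text
time_s: 18.7
tcp_pos: [464.5, 14.5, 139.2]
orientation: [-180.0, -0.0, -175.5]
contact_force: [-0.2, 0.5, -0.3]
opening: -0.0
finger_force: 0.0
```

```bash
python3 look.py d; python3 - <<'E'
from h import *
c=arm.camera("top")
a=np.radians(-4.5);R=np.array([[np.cos(a),np.sin(a)],[-np.sin(a),np.cos(a)]])
for b in blobs(c,(100,90,40),(130,255,255),18,40):print(R@(b[2]-[548.4,-254.6]))
E
```

```text
18.7 [464.5  14.5 139.2] [-180.    -0.  -175.5] [-0.2  0.5 -0.3]
top (np.int32(129), array([300. ,  81.1]), array([841.5, -44.9]))
top (np.int32(121), array([381.4, 163.4]), array([ 613.9, -261. ]))
top (np.int32(126), array([383.1, 189.6]), array([ 543.3, -262.9]))
top (np.int32(132), array([383.2, 211.6]), array([ 485.5, -260.9]))
wrist (np.int32(636), array([ 10.3, 288.6]), array([ 608.3, -250.2]))
[276.11652226 233.68422312]
[65.80022357 -1.24120017]
[-4.43306791 -8.67455526]
[-62.21180799 -11.21565632]
```

View pics/topd.png

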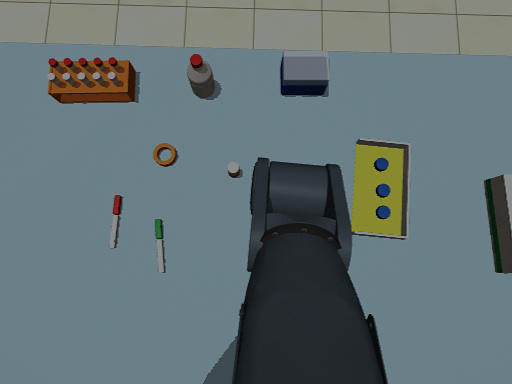

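The top view shows all three caps well inside the tray at (381,164), (383,190) and (383,212). The vial (233,170), the markers and the tape are where they began.

```bash
python3 -c "
from station import arm
print(arm.sign_off())"
```

```text
the job is handed in; nothing more can be done
None
```

All three blue caps were swept into the tray and sit well inside its open edge, the vial, markers and tape look unmoved in the last top view, and the job was handed in at about 19 s (sign-off returned no verdict).

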